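# Close up and start the bench centrifuge

### The job

The loaded centrifuge is ready to start; nothing needs gripping, closed fingertips will do. Press its power rocker (left of the panel) over to on by the raised half nearer the lid, then push the lid down, without slamming it, until it catches and stays shut, and last press the large start key (far right of the panel) fully in and let it come back. Do not lift the lid further open, do not press the small lid-release key, and leave the things round the machine where they stand.

Things in the scene. Friction and masses are not known exactly. Their poses are not given: they have to be found in the camera images.
- centrifuge: Bench centrifuge, fixed: white housing 330 mm deep (its x), 260 wide (y), rim of the rotor bowl 155 mm up, grey lid above. Origin: centre of its underside on the bench. Its -x side is the front with the control panel, +x the rear with the hinge, +y the left as seen from the front, z up. Turned by up to 0.3 rad.
- panel_mid (a point): Centre of the surface of the control panel: a deck that slopes up from 86 mm above the bench at the front to 125 mm next to the lid, 104 mm further back. z = its surface normal (leans 0.36 rad = 21 deg from vertical towards the front), x up the slope, y left. From left to right: rocker (y 92 mm), flat display, lid-release key (y -37), start key (y -92).
- rocker_far_half (a point): Top face of the power rocker's far half (nearer the lid), 12 mm from its pivot line: where to press. A dark V-shaped paddle, 36 mm long up the slope, 22 wide, in a black frame 3 mm high. Off: this half stands up, its end 13 mm above the panel. On: it lies parallel to the panel, 7 mm above it. It needs about 4 N here against friction and stays where it is left.
- power_rocker (a joint): Rocker angle in rad: 0 = off (far half raised), 0.35 = fully on (far half down).
- lid_hinge (a point): Centre of the lid's hinge line at the rear: 155 mm behind the origin of the centrifuge, 157 mm above the bench. The hinge line runs along the housing's y.
- lid_front (a point): Middle of the lid's outer (upper) face, 200 mm from the hinge line, 21 mm from the front edge: a good place to push. The lid is a flat plate 250 mm wide and 28 thick that reaches 221 mm from the hinge, with a dark lip 12 mm longer in the middle of its front edge. Its underside is level with the hinge line; shut, its upper face is 185 mm above the bench.
- lid (a joint): Lid angle in rad: 0 = shut, grows as the front edge goes up; starts standing open at 0.75 to 1.05 and stays where it is left there. It takes about 2 N at the front to push down, and about 8 N over the last 13 mm of the front edge (below 0.06 rad), where a spring catch snaps over and then holds it shut at 0. Let go before that, it springs up again to 0.3 to 0.7.
- start_key_top (a point): Centre of the top face of the start key: rectangular grey key, 26 mm up the slope by 30 mm across, standing 8 mm proud of the panel. It moves in along the panel's normal and springs back.
- start_key (a joint): Travel of the start key in m: 0 = out, 0.004 = fully in; about 5 N presses it fully in.
- release_key_top (a point): Centre of the top face of the small lid-release key, not to be pressed: 15 mm square, standing 6 mm proud of the panel, 55 mm to the left of the start key.
- release_key (a joint): Travel of the lid-release key in m: 0 = out, 0.004 = fully in. Leave it out.
- solvent_bottle: Bystander: amber bottle with black cap, 72 mm diameter, 145 mm high, left of the machine. Origin under its centre.
- reagent_jar: Bystander: small white jar, 38 mm diameter, 50 mm high, in front of the panel. Origin under its centre.
- vial_tray: Bystander: black tray of vials, 55 x 75 mm, 35 mm high, in front of the panel to the right. Origin under its centre.
- tube_rack: Bystander: rack of small tubes, 55 x 125 mm, 45 mm high, right of the machine. Origin under its centre.
- tip_box: Bystander: closed pipette-tip box, 82 x 120 mm, 67 mm high, right of the machine towards the rear. Origin under its centre.
- timer: Bystander: square bench timer lying flat, 62 x 62 mm, 18 mm thick, left of the machine. Origin under its centre.
- pipette: Bystander: pipette lying on the bench, about 245 mm long, 32 mm high, at the left in front of the machine. Origin on the bench under its middle, x towards its tip.

How it is judged:
By the outcome, as a careful person would: the job done as asked, in the order asked, and still so for the second after the job is handed in, with the robot touching nothing.
It also fails if it takes over 53 s, if anything falls off the work surface, if the arm or the gripper's body presses on something with over 40 N, if the wrist force passes 120 N, or if a joint passes its speed limit or range.

### The arm

A 6-joint arm with a two-finger parallel gripper is mounted at the origin on the work surface. World frame = base frame: x ahead of the robot, y to its left, z up, the work surface at z = 0. Lengths are in m, angles in degrees, forces in N, time in s.
With the tool pointing down it reaches from about 0.325 to 0.85 m from the base axis. Payload 15.5 kg.
Tool frame: the origin (TCP) lies midway between the tips of the shut fingers; the grasp point (between the pads) lies 19 mm behind it; y points along the fingers, x is the direction in which the jaws open and shut, and the axes are right-handed (so a half turn about y gives the same grasp; the last joint's range is limited). The gripper opens to 91 mm and grips with 3 to 60 N. Pads are 32 mm wide; open, the fingers measure 118 mm over their backs; the gripper's body (76 mm by 178 mm) begins 60 mm behind the grasp point.
Start: joints at [62.596, 28.281, 77.091, -0, 74.628, -5.472], TCP at [0.233, 0.58, 0.214] pointing down, gripper open.
Joint ranges: [-166.48, 166.48], [-47.26, 123.95], [12.59, 153.08], [-70.14, 250.14], [6.76, 159.57], [-176.63, 176.63]. Speed limits (degrees/s): [108.29, 108.29, 147.25, 172.46, 172.46, 172.46].

### API

Orientations are given as a 3x3 rotation matrix whose columns are the frame's x, y, z axes.
In Python, from bench import ctrl gives the robot as it stands. The module is installed in compiled form; this text tells all that it offers. Calls block until the motion is done:
- ctrl.goto(position, orientation): joint-space move of the TCP to a pose.
- ctrl.move_l(position, vel=0.15, ori=None, contact_N=None): straight line of the TCP; ori=None keeps the orientation; vel is the mean speed in m/s. With contact_N (N) it stops when the force on the tool has changed by that much, and returns True; else False.
- ctrl.movej(angles): joint-space move.
- ctrl.command_gripper(opening): opening from 0.0 (shut) to 1.0 (fully open); the grip force is fixed at half the most; returns when the fingers have stopped.
- ctrl.sleep(seconds).
- ctrl.ik(position, orientation): joint angles nearest the present ones, or None.
- ctrl.read_camera(name): name is "side" or "top"; returns the picture (384x512x3 uint8, blue, green, red); there is no depth.
- ctrl.camera_params(name): a dict with "fx", "fy", "cx", "cy" (pixels), "pose" (4x4, takes a point from camera to world coordinates). Camera axes: x right, y up, looking along -z (the intrinsics and any distortion apply to the point x, -y, -z); pixel columns grow to the right and rows downward; lengths in m; the calibration is good to about 2 mm. A picture is of the moment at which its call begins. camera_params takes no time and is no camera call.
A pose or a line that the arm cannot do raises ctrl.MotionError and nothing moves.
- ctrl.sign_off(): hands the job in, once; it reports no verdict.
Readings, each from a call of its own:
- ctrl.current_t(): time.
- ctrl.current_q(): joint angles.
- ctrl.current_dq(): joint speeds.
- ctrl.current_effort(): joint torques, N m.
- ctrl.current_tool_pos(): TCP position.
- ctrl.current_eef_rot(): TCP orientation.
- ctrl.current_contact_force(): force on the tool from outside, world axes, zero at the start.
- ctrl.current_wrist_torque(): the same for the moment, N m.
- ctrl.current_grip_width(): opening from 0.0 (shut) to 1.0 (fully open).
Only numpy, scipy, OpenCV 4.12 (cv2) and the standard library are available. Lean on these libraries where they do the work, as an engineer would, in place of code of your own. Each camera call takes 0.05 s, during which the arm holds its last target.

## Working session

There is one attempt and no reset: what is moved stays moved. The work goes in short steps, each a Python script; the robot and the scene stay as the last script left them, time stands still between calls to the robot, and variables do not carry over. Pictures are saved under pics/ and viewed, and the job is handed in when it is done.

```bash
mkdir -p pics; python3 - <<'E'
from bench import ctrl
import cv2,numpy as np
for n in("side","top"):
    im=ctrl.read_camera(n); cv2.imwrite(f"pics/{n}0.png",im)
    cv2.imwrite(f"pics/{n}0b.png",cv2.resize(im,(800,600),interpolation=cv2.INTER_CUBIC))
    p=ctrl.camera_params(n); print(n,{k:(np.round(v,4).tolist() if k=="pose" else v) for k,v in p.items()})
print(ctrl.current_t(),ctrl.current_eef_rot())
E
```

```text
side {'fx': 439.208268949668, 'fy': 439.208268949668, 'cx': 259.51837129727977, 'cy': 191.64258497400834, 'pose': [[-0.9311, 0.275, -0.2398, 0.326], [-0.3647, -0.6823, 0.6336, 0.6783], [0.0106, 0.6774, 0.7356, 0.8672], [0.0, 0.0, 0.0, 1.0]]}
top {'fx': 423.4765891098497, 'fy': 423.4765891098497, 'cx': 258.6985547030574, 'cy': 188.7460443405791, 'pose': [[0.0061, 0.9921, -0.1249, 0.4393], [-1.0, 0.0058, -0.0029, 0.0274], [-0.0021, 0.1249, 0.9922, 1.2625], [0.0, 0.0, 0.0, 1.0]]}
0.1 [[ 3.73543454e-01 -5.05721048e-04 -9.27612544e-01]
 [ 9.27612043e-01 -9.70497702e-04  3.73543781e-01]
 [-1.08915479e-03 -9.99999401e-01  1.06589871e-04]]
```

View pics/side0b.png

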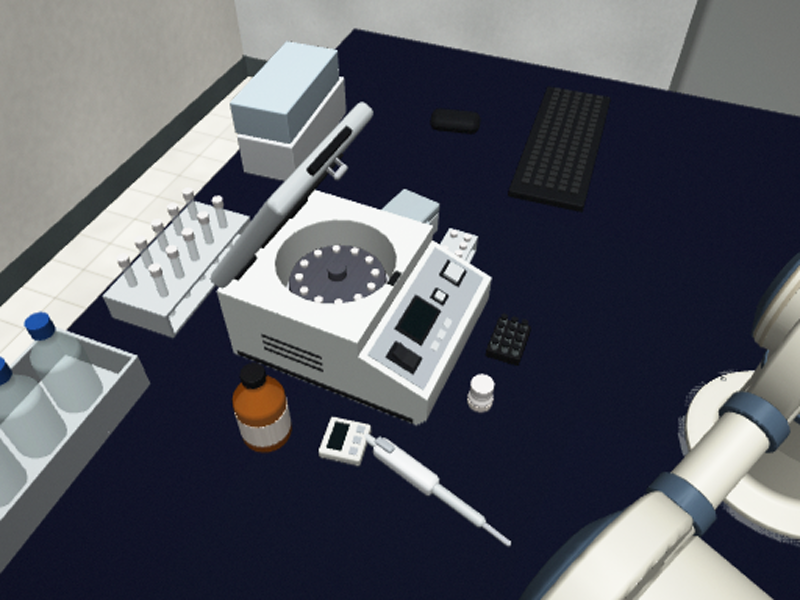

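View pics/top0b.png

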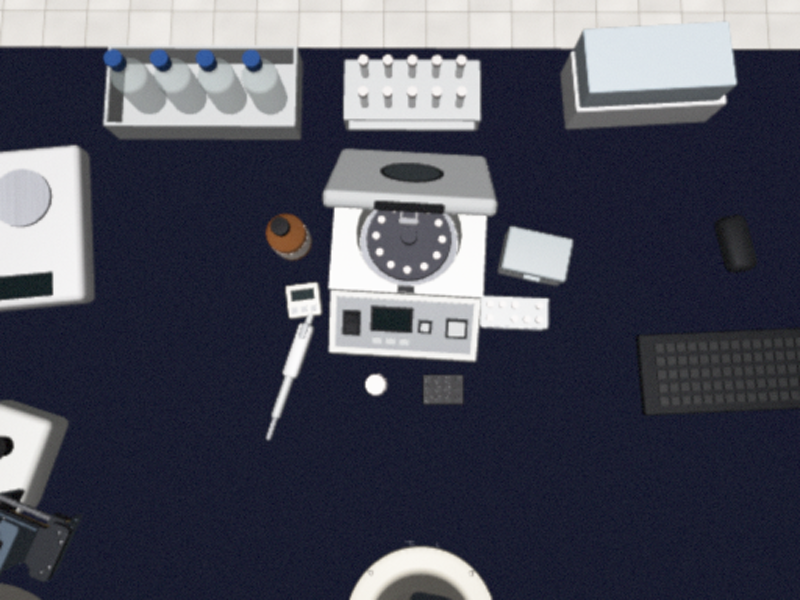

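```bash
python3 - <<'E'
import cv2
a=cv2.imread("pics/top0.png")[90:235,200:325]; cv2.imwrite("pics/tc.png",cv2.resize(a,None,fx=5,fy=4.1,interpolation=cv2.INTER_CUBIC) if 0 else cv2.resize(a,None,fx=4,fy=4,interpolation=cv2.INTER_CUBIC))
a=cv2.imread("pics/side0.png")[130:275,135:325]; cv2.imwrite("pics/sc.png",cv2.resize(a,None,fx=4,fy=4,interpolation=cv2.INTER_CUBIC))
a=cv2.imread("pics/side0.png")[55:200,130:260]; cv2.imwrite("pics/sl.png",cv2.resize(a,None,fx=4,fy=4,interpolation=cv2.INTER_CUBIC))
E
```

```text
(no output)
```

View pics/tc.png

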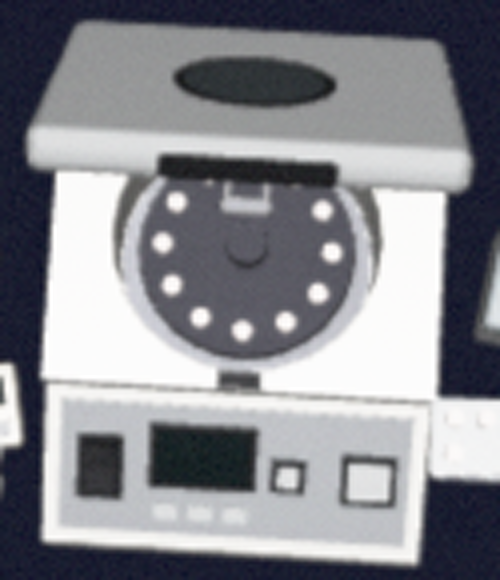

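View pics/sc.png

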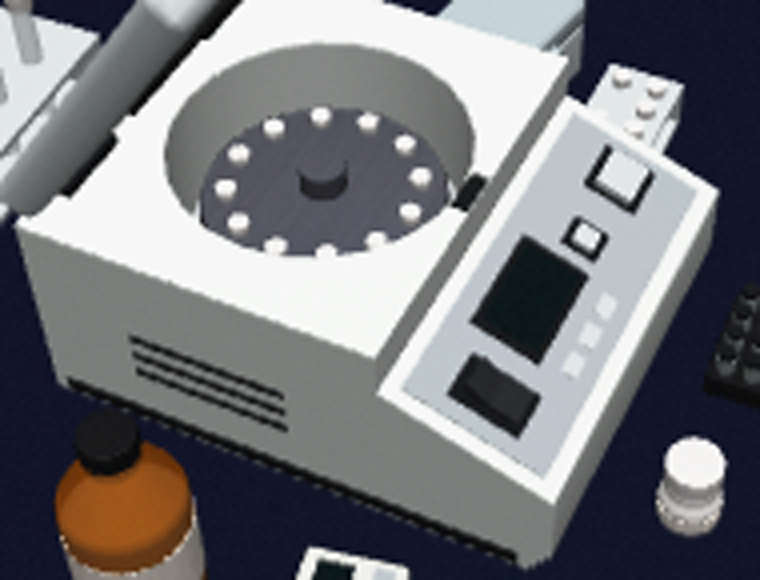

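View pics/sl.png

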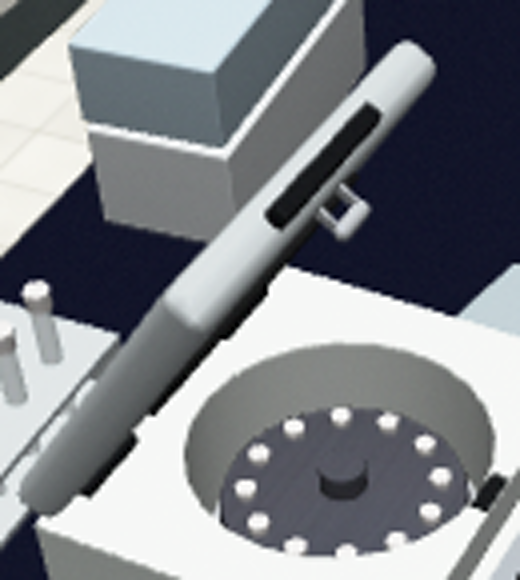

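```bash
cat > h.py <<'E'
import numpy as np
from bench import ctrl
P={n:ctrl.camera_params(n) for n in("side","top")}
def proj(n,p):
    c=P[n];T=np.array(c["pose"]);q=T[:3,:3].T@(np.asarray(p)-T[:3,3])
    return np.array([c["cx"]+c["fx"]*q[0]/-q[2],c["cy"]+c["fy"]*-q[1]/-q[2]])
S=np.arctan2(39,104);cs,sn=np.cos(S),np.sin(S)
def Rz(a):return np.array([[np.cos(a),-np.sin(a),0],[np.sin(a),np.cos(a),0],[0,0,1]])
RP=np.array([[cs,0,-sn],[0,1,0],[sn,0,cs]])  # panel frame cols in machine
PM=np.array([-.113,0,.1055])
def pan(x,y,z):return PM+RP@np.array([x,y,z])
def lid(th,r,y,h):
    return np.array([.155-r*np.cos(th)+h*np.sin(th),y,.157+r*np.sin(th)+h*np.cos(th)])
def W(pose,p):return Rz(pose[2])@p+np.array([pose[0],pose[1],0])
E
cat > fit.py <<'E'
from h import *
from scipy.optimize import least_squares
off={"top":(200,90),"side":(135,130),"sl":(130,55)}
O=[("top",100,465,'k',(0,.092,.002),1),("top",288,478,'k',(0,-.037,.006),3),("top",368,481,'k',(0,-.092,.008),3),
("side",494,396,'k',(0,.092,.004),.5),("side",588,237,'k',(0,-.037,.006),3),("side",624,179,'k',(0,-.092,.008),3),
("top",45,542,'m',(-.165,.13,.086),1),("top",417,563,'m',(-.165,-.13,.086),1),
("side",553,500,'m',(-.165,.13,.086),1),("side",717,190,'m',(-.165,-.13,.086),1),
("side",20,225,'m',(.165,.13,.155),.5),("side",375,357,'m',(-.061,.13,.155),1),
("top",42,381,'m',(-.061,.13,.155),1),("top",437,401,'m',(-.061,-.13,.155),1),
("top",33,127,'l',(.221,.125,.028),1),("top",463,152,'l',(.221,-.125,.028),1),
("top",30,162,'l',(.221,.125,0),1),("top",466,189,'l',(.221,-.125,0),1),
("sl",415,45,'l',(.221,-.125,.028),.5),("sl",165,300,'l',(.221,.125,.028),.5),("sl",195,330,'l',(.221,.125,0),.5)]
def f(v,w=True):
    r=[]
    for n,u,c,k,a,wt in O:
        m=np.array([(u+.5)/4-.5+off[n][0],(c+.5)/4-.5+off[n][1]])
        p=pan(*a[0:1],*a[1:]) if k=='k' else np.array(a) if k=='m' else lid(v[3],*a)
        r.append((proj("side" if n=="sl" else n,W(v,p))-m)*(wt if w else 1))
    return np.concatenate(r)
s=least_squares(f,[.55,0,-.05,.9],loss='soft_l1',x_scale=.01)
print(s.x)
for o,e in zip(O,f(s.x,False).reshape(-1,2)):print(o[0],o[3],o[4],e.round(2))
E
python3 fit.py
```

```text
[ 0.64516661  0.02719145 -0.05054805  0.96553971]
top k (0, 0.092, 0.002) [-0.44  0.24]
top k (0, -0.037, 0.006) [-0.34  0.06]
top k (0, -0.092, 0.008) [-0.12  0.65]
side k (0, 0.092, 0.004) [ 0.78 -1.18]
side k (0, -0.037, 0.006) [ 0.08 -1.06]
side k (0, -0.092, 0.008) [-0.04 -1.95]
top m (-0.165, 0.13, 0.086) [-0.96 -0.7 ]
top m (-0.165, -0.13, 0.086) [-0.21 -0.62]
side m (-0.165, 0.13, 0.086) [0.17 0.16]
side m (-0.165, -0.13, 0.086) [-0.1  -0.94]
side m (0.165, 0.13, 0.155) [-2.   -0.46]
side m (-0.061, 0.13, 0.155) [-0.11 -0.37]
top m (-0.061, 0.13, 0.155) [-0.46 -0.96]
top m (-0.061, -0.13, 0.155) [-0.79 -0.45]
top l (0.221, 0.125, 0.028) [-2.89 -0.47]
top l (0.221, -0.125, 0.028) [ 2.91 -0.53]
top l (0.221, 0.125, 0) [-1.98  2.8 ]
top l (0.221, -0.125, 0) [0.78 2.18]
sl l (0.221, -0.125, 0.028) [-2.02 -4.69]
sl l (0.221, 0.125, 0.028) [-1.23 -2.34]
sl l (0.221, 0.125, 0) [3.19 0.33]
```

```bash
cat >> h.py <<'E'
POSE=np.array([.64517,.02719,-.05055]);TH=.9655
RM=Rz(POSE[2])
def ori(tilt): # tool leaning: tilt=S -> along panel normal; 0 -> vertical ; tool x = machine y
    c,s=np.cos(tilt),np.sin(tilt)
    return RM@np.array([[0,s,-c],[1,0,0],[0,-c,-s]])
def pw(x,y,z):return W(POSE,pan(x,y,z))
def lw(th,r,h,e):return W(POSE,lid(th,r,0,h)+np.array([e,0,0]))
E
python3 - <<'E'
from h import *
for nm,p,t in [("rk hov",pw(.015,.092,.1),S),("rk",pw(.015,.092,.006),S),("st hov",pw(0,-.092,.1),S),("st",pw(0,-.092,.003),S)]+[("lid%.2f"%a,lw(a,.197,.028+h,.016),0) for a,h in((.96,.08),(.96,.03),(.96,0),(.7,0),(.4,0),(0,0))]:
    q=ctrl.ik(p,ori(t)); print(nm,p.round(3),None if q is None else np.round(q,1))
E
```

```text
rk hov [0.516 0.126 0.204] [ 10.3  13.9 107.6  -7.4  38.7 -71.8]
rk [0.549 0.124 0.116] [  9.4  24.6 109.7  -9.8  25.9 -69.7]
st hov [ 0.493 -0.057  0.199] [ -17.1   11.1  112.9    8.4   36.3 -110.1]
st [ 0.527 -0.059  0.108] [ -15.9   23.3  115.3   12.3   21.8 -113.6]
lid0.96 [0.791 0.02  0.38 ] [ -2.9  40.6  29.1  -0.  110.3 -90. ]
lid0.96 [0.751 0.022 0.352] [ -2.9  35.7  42.5  -0.  101.8 -90. ]
lid0.96 [0.726 0.023 0.334] [ -2.9  33.3  49.4  -0.   97.3 -90. ]
lid0.70 [0.683 0.025 0.305] [ -2.9  29.8  60.   -0.   90.2 -90. ]
lid0.40 [0.646 0.027 0.26 ] [ -2.9  28.   70.2  -0.   81.8 -90. ]
lid0.00 [0.619 0.029 0.185] [ -2.9  29.4  79.9  -0.   70.6 -90. ]
```

```bash
python3 - <<'E'
from h import *
import cv2
ctrl.command_gripper(0.0)
ctrl.goto(pw(.015,.092,.1),ori(S)); print(ctrl.current_t())
ctrl.move_l(pw(.015,.092,.03),.1)
cv2.imwrite("pics/s1.png",cv2.resize(ctrl.read_camera("side")[130:275,135:325],None,fx=4,fy=4,interpolation=2))
cv2.imwrite("pics/t1.png",cv2.resize(ctrl.read_camera("top")[90:235,200:325],None,fx=4,fy=4,interpolation=2))
print(ctrl.current_t(),ctrl.current_contact_force(),ctrl.current_grip_width())
E
```

```text
3.3833
4.3333 [-0.84646965  0.54735042 -0.41173393] 0.00836849155573708
```

View pics/s1.png

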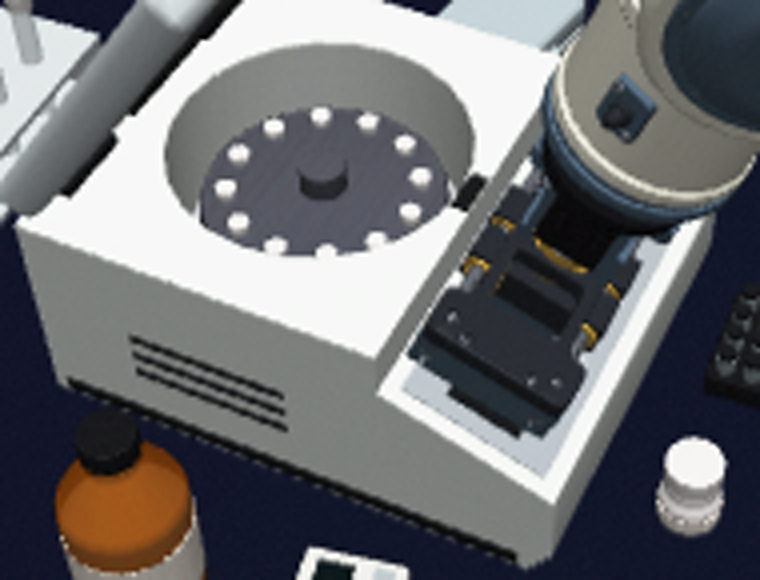

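View pics/t1.png

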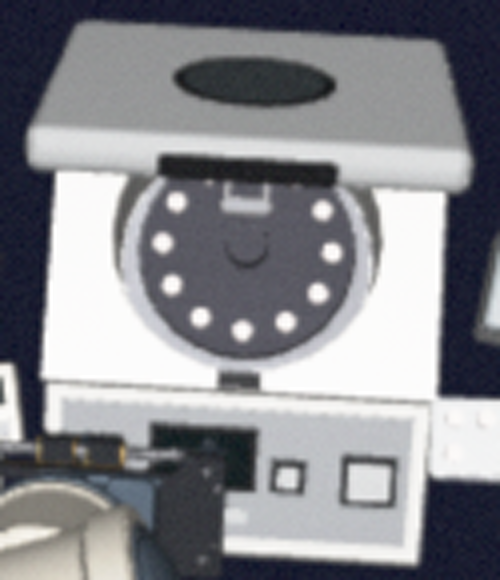

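The gripper hovers over the rocker and hides its tips from both cameras (side view, around 500,400). I'll press under force guard.

```bash
python3 - <<'E'
from h import *
n=RM@RP[:,2]
def st(m):
    z=(RP.T@(RM.T@(np.array(ctrl.current_tool_pos())-np.r_[POSE[:2],0])-PM))
    print(m,z.round(4),"F.n",round(float(n@np.array(ctrl.current_contact_force())),2),round(ctrl.current_t(),2))
st("0")
c=ctrl.move_l(pw(.015,.092,.016),.04,contact_N=4); st(c)
z=.014
while z>.003:
    c=ctrl.move_l(pw(.015,.092,z),.02,contact_N=14); st((z,c))
    if c: break
    z-=.002
E
```

```text
0 [0.0154 0.0921 0.0306] F.n -0.08 4.33
False [0.0148 0.0919 0.0157] F.n 0.11 4.83
(0.014, False) [0.015 0.092 0.014] F.n 0.84 5.08
(0.012, False) [0.0153 0.0921 0.012 ] F.n 2.19 5.33
(0.01, False) [0.0151 0.092  0.01  ] F.n 1.94 5.58
(0.008, False) [0.0148 0.092  0.0079] F.n 2.28 5.83
(0.006, False) [0.015  0.092  0.0068] F.n 26.32 6.08
(0.004, False) [0.0151 0.092  0.0062] F.n 67.54 6.33
```

```bash
python3 - <<'E'
from h import *
import cv2
ctrl.move_l(pw(.015,.092,.06),.1)
ctrl.goto(pw(-.09,.02,.22),ori(0))
print(ctrl.current_t(),ctrl.current_contact_force())
cv2.imwrite("pics/s2.png",cv2.resize(ctrl.read_camera("side")[130:275,135:325],None,fx=4,fy=4,interpolation=2))
cv2.imwrite("pics/t2.png",cv2.resize(ctrl.read_camera("top")[90:235,200:325],None,fx=4,fy=4,interpolation=2))
E
```

```text
7.8583 [ 0.75840974 -0.95621762 -0.09174405]
```

View pics/s2.png

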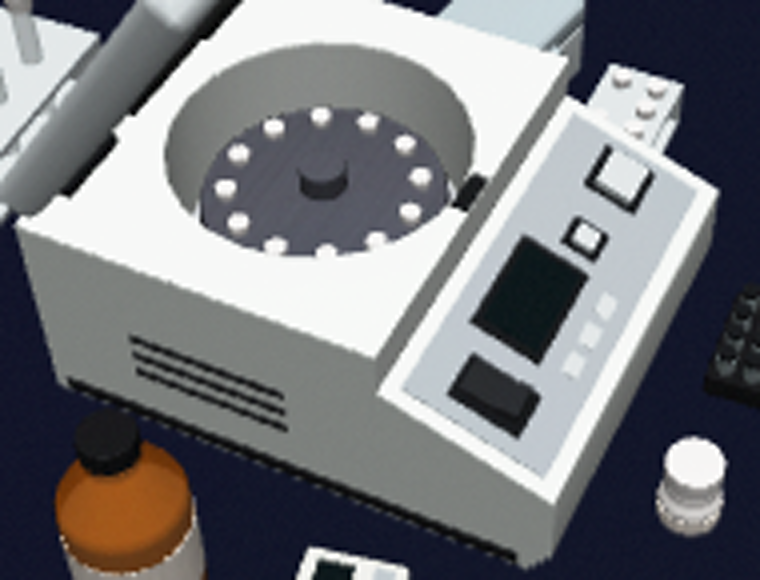

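View pics/t2.png

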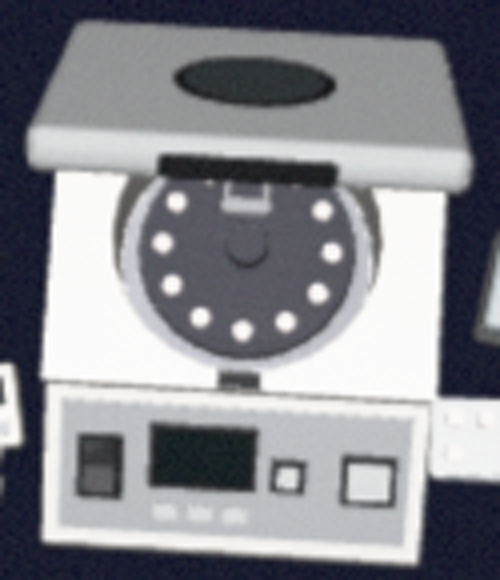

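The rocker is now on: its near half stands up and its far half is flat (top view around 100,465; side view 495,395). The release key is untouched. Next is the lid.

```bash
python3 - <<'E'
from h import *
import cv2
F=lambda:np.array(ctrl.current_contact_force()).round(1)
p=np.array(ctrl.current_tool_pos()); print(p)
ctrl.move_l([p[0],p[1],.44],.2)
a=lw(1.15,.197,.028,.016); 
ctrl.move_l([a[0],a[1],.44],.2)
print("above",ctrl.current_t(),F())
ctrl.move_l(a,.1,contact_N=10); print(a,F(),ctrl.current_t())
for th in (1.05,.97,.9,.8,.7):
    c=ctrl.move_l(lw(th,.197,.028,.016),.06,contact_N=20); print(th,c,F(),round(ctrl.current_t(),2))
    if c:break
cv2.imwrite("pics/s3.png",cv2.resize(ctrl.read_camera("side")[55:275,130:325],None,fx=2.7,fy=2.7,interpolation=2))
E
```

```text
[0.3722614  0.06120112 0.27876012]
above 11.0167 [ 0.9 -0.1 -0.5]
[0.76110708 0.02132438 0.34825214] [ 0.4 -0.4 -0.5] 12.0833
1.05 False [-0.2  0.7  0.2] 12.57
0.97 False [-0.3  0.6  0.1] 12.98
0.9 False [0.4 0.1 0.4] 13.37
0.8 False [-0.4  0.4 -0.4] 13.85
0.7 False [-0.4 -0.4  0.1] 14.33
```

View pics/s3.png

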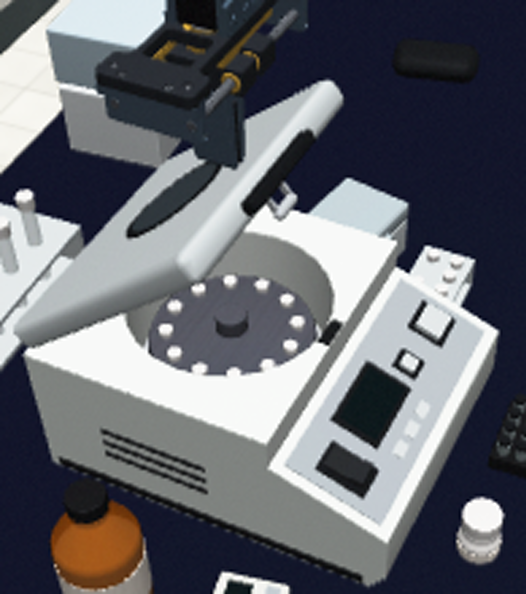

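The tip rests on the lid near its front edge (around 225,160) and the lid has come partly down. I'll continue.

```bash
python3 - <<'E'
from h import *
import cv2
F=lambda:np.array(ctrl.current_contact_force()).round(1)
for th in (.55,.4,.25,.15,.09):
    c=ctrl.move_l(lw(th,.197,.028,.014),.06,contact_N=25); print(th,c,F(),round(ctrl.current_t(),2))
    if c:break
cv2.imwrite("pics/s4.png",cv2.resize(ctrl.read_camera("side")[55:275,130:325],None,fx=2.7,fy=2.7,interpolation=2))
p=np.array(ctrl.current_tool_pos())
tgt=lw(0,.197,.028,.014)
z=p[2]
for i in range(30):
    z-=.0015
    x=tgt[:2]+(p[:2]-tgt[:2])*max(0,(z-.185)/(p[2]-.185))
    ctrl.move_l([x[0],x[1],z],.025,contact_N=25)
    f=F(); print(round(z,4),np.round(ctrl.current_tool_pos()[2],4),f[2],round(ctrl.current_t(),2))
    if f[2]>22 or z<.179:break
cv2.imwrite("pics/s5.png",cv2.resize(ctrl.read_camera("side")[55:275,130:325],None,fx=2.7,fy=2.7,interpolation=2))
E
```

```text
0.55 False [-0.3 -0.2 -0.5] 15.05
0.4 False [-1.1 -0.5  2. ] 15.7
0.25 False [-1.6 -0.3  0.8] 16.35
0.15 False [-0.7  0.2  0.3] 16.83
0.09 False [ 0.3 -0.8  0.7] 17.18
0.2009 0.201 0.1 17.48
0.1994 0.1994 0.8 17.73
0.1979 0.1978 0.2 17.98
0.1964 0.1965 3.0 18.23
0.1949 0.1949 1.9 18.48
0.1934 0.1933 1.5 18.73
0.1919 0.1918 1.6 18.98
0.1904 0.1902 1.1 19.23
0.1889 0.1887 -0.0 19.48
0.1874 0.1872 -0.6 19.73
0.1859 0.1857 -0.0 19.98
0.1844 0.1846 4.7 20.23
0.1829 0.1835 11.5 20.48
0.1814 0.1824 16.8 20.73
0.1799 0.1813 24.0 20.98
```

View pics/s5.png

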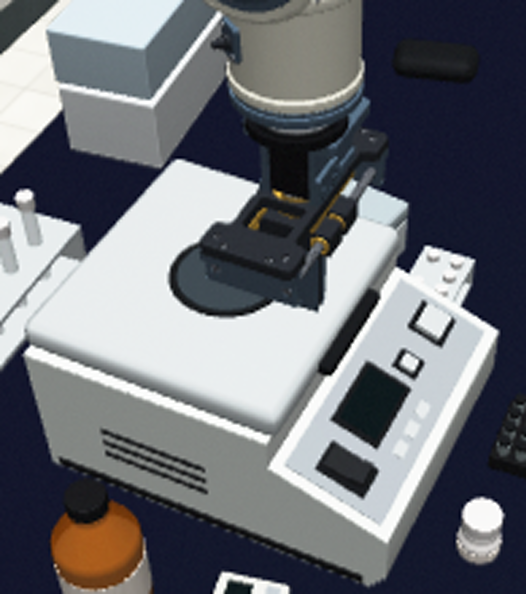

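```bash
python3 - <<'E'
from h import *
import cv2
from scipy.optimize import least_squares
p=np.array(ctrl.current_tool_pos())
ctrl.move_l([p[0],p[1],.26],.1)
hov=pw(0,-.092,.10)
ctrl.goto(hov,ori(S)); print(ctrl.current_t(),ctrl.current_contact_force())
im=ctrl.read_camera("side")
cv2.imwrite("pics/s6.png",cv2.resize(im[55:275,130:325],None,fx=2.7,fy=2.7,interpolation=2))
for nm,t,s in(("start",(368,481),(624,179)),("rel",(288,478),(588,237))):
    m=np.r_[(np.array(t)+.5)/4-.5+[200,90],(np.array(s)+.5)/4-.5+[135,130]]
    r=least_squares(lambda x:np.r_[proj("top",x),proj("side",x)]-m,[.53,-.06,.11],x_scale=.01)
    z=RP.T@(RM.T@(r.x-np.r_[POSE[:2],0])-PM);print(nm,r.x.round(4),"panel",z.round(4),r.fun.round(2))
E
```

```text
22.7833 [0.76009194 0.33879218 0.59034694]
start [ 0.5258 -0.0601  0.105 ] panel [-0.0018 -0.0932  0.0002] [ 0.1   0.51 -0.46 -0.08]
rel [ 0.5288 -0.005   0.1062] panel [-0.0013 -0.0381  0.0013] [ 0.01  0.04 -0.04 -0.01]
```

View pics/s6.png

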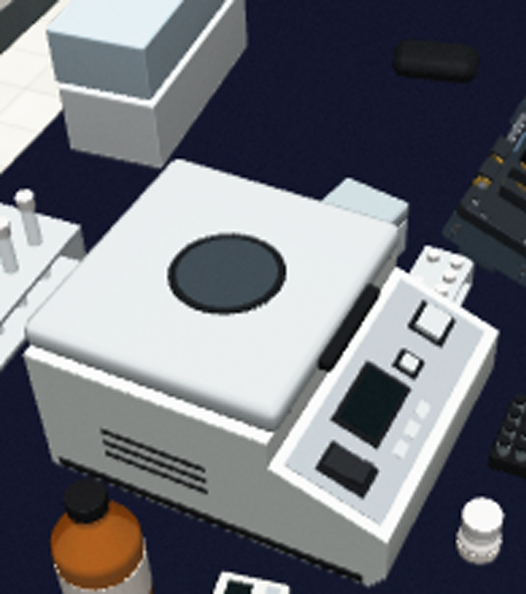

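```bash
python3 - <<'E'
from h import *
import cv2
n=RM@RP[:,2]
def st():
    z=(RP.T@(RM.T@(np.array(ctrl.current_tool_pos())-np.r_[POSE[:2],0])-PM))
    f=float(n@np.array(ctrl.current_contact_force())); print(z.round(4),"F.n",round(f,1),round(ctrl.current_t(),2)); return f
st()
X,Y=-.001,-.093
ctrl.move_l(pw(X,Y,.03),.1,ori=ori(S)); st()
cv2.imwrite("pics/s7.png",cv2.resize(ctrl.read_camera("side")[55:275,130:325],None,fx=2.7,fy=2.7,interpolation=2))
ctrl.move_l(pw(X,Y,.012),.05,contact_N=10)
z=.011
while z>-.002:
    ctrl.move_l(pw(X,Y,z),.02,contact_N=20)
    if st()>20:break
    z-=.001
ctrl.sleep(.2);st()
ctrl.move_l(pw(X,Y,.07),.1)
ctrl.goto(pw(-.12,-.06,.2),ori(S)); st()
for k,c in(("side",(130,275,135,325)),("top",(90,235,200,325))):
    cv2.imwrite(f"pics/{k}8.png",cv2.resize(ctrl.read_camera(k),(800,600),interpolation=2))
E
```

```text
[ 0.0013 -0.0921  0.0999] F.n -0.4 22.83
[-0.0007 -0.0929  0.0302] F.n -0.2 23.68
[-0.0009 -0.093   0.0111] F.n -0.7 24.49
[-0.001 -0.093  0.01 ] F.n 0.6 24.74
[-0.001 -0.093  0.009] F.n 0.1 24.99
[-0.001 -0.093  0.008] F.n 1.4 25.24
[-0.001 -0.093  0.007] F.n 2.9 25.49
[-0.001 -0.093  0.006] F.n 3.6 25.74
[-0.001 -0.093  0.005] F.n 4.0 25.99
[-0.0009 -0.093   0.004 ] F.n 7.0 26.24
[-0.0009 -0.093   0.0037] F.n 28.3 26.49
[-0.0009 -0.093   0.0036] F.n 29.0 26.69
[-0.1193 -0.0602  0.1998] F.n 0.1 28.26
```

View pics/s7.png

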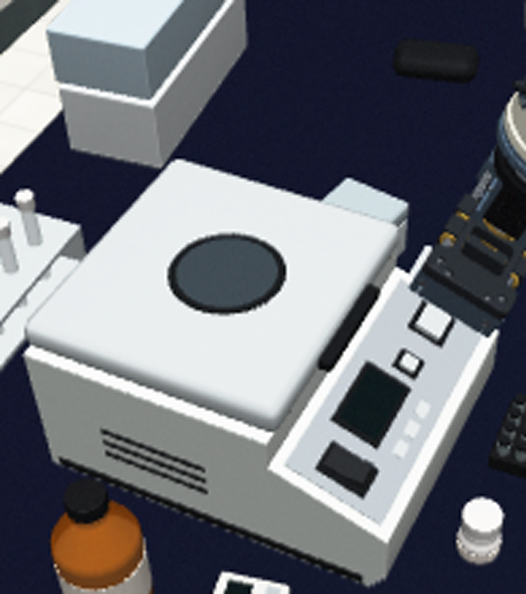

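View pics/side8.png

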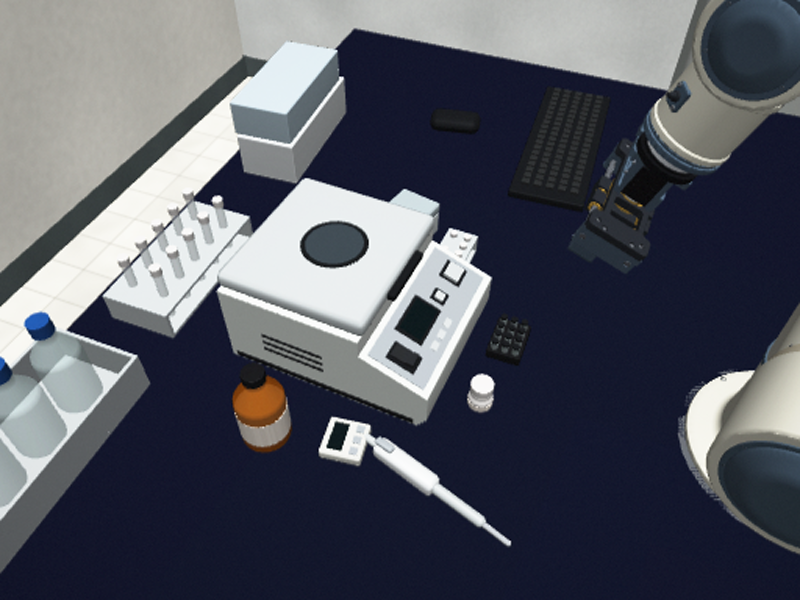

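View pics/top8.png

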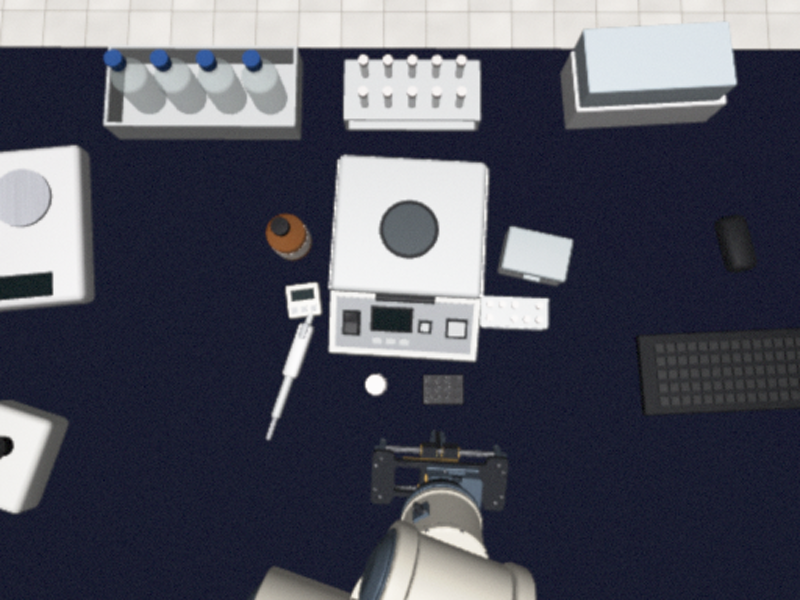

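The lid is shut, the rocker is on, the start key is back out, and nothing around the machine has moved (the objects sit at the same pixels as in the first pictures). I'm handing in.

```bash
python3 -c "
from bench import ctrl
ctrl.sign_off()"
```

```text
the job is handed in; nothing more can be done
```

I did the three steps in the order asked and handed the job in at about 28 s, with the arm clear of everything. The hand-in call gave no verdict.

- **Rocker:** I pressed its far half down to about 6–7 mm above the panel, where it hit a hard stop. Pictures afterwards show the far half flat and the near half raised, so it is on. At the end of this press the fingertip force rose to about 68 N. That was more than intended, because the 14 N contact stop did not trigger. It was a push through the fingertips and stayed below the 120 N wrist limit.
- **Lid:** I pushed it down slowly, and in 1.5 mm steps at the end, to a firm stop of about 24 N. After I let go it stayed shut in both camera views.
- **Start key:** It moved from 8 mm down to about 3.7 mm above the panel and stopped hard at about 28 N, so it was fully in. I then let it go, and it looks out again in the last pictures.
- **Release key and bystanders:** I never went over the release key, and it looks unchanged. The objects around the machine are where they were in the first pictures.

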